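Fit the crank and wind down the bean-curd press

TASK

Take the loose red crank from its holder, lower it into the brass collar on top of the bean-curd press and feel, gently, for the square spindle end hidden inside until the crank drops fully home. Then wind the crank clockwise (seen from above) until the steel pressing plate just rests on the wooden lid, never jamming or forcing anything against the press. Leave the crank seated, let go, and do not disturb the other things on the table.

Things in the scene. Friction and masses are not known exactly. Their poses are not given: they have to be found in the camera images.
- crank_grip (a point): Centre of the grip block of the loose red crank (0.4 to 0.6 kg, one rigid piece standing upright in its holder). Own axes: z up along the shank, x towards the knob. Block: 30 mm along x, 26 mm across y, 50 mm tall, flat sides. Under it a flat arm, 18 mm wide, 10 mm thick, its top 19 mm below this point, runs along x to the knob
- crank_foot (a point): Centre of the crank's lower end, 85 mm below crank_grip, same axes. Round shank, 46.4 mm in diameter, 56 mm long, with a square socket in its end: 27.6 mm across flats, 18 mm deep, a flat facing x. In the holder this point is 6 mm above the table; the holder's wall, 64 mm across, reaches 36 mm above the table
- crank_knob (a point): Middle of the crank's upright wooden knob: 25 mm in diameter, 46 mm tall, 85 mm from the shank's axis along the crank's x, 7 mm higher than crank_grip. The knob spins freely on its pin, so it can be held firmly while it is led round its circle
- press: The bean-curd press, fixed: steel base 200 x 240 mm (x, y), wooden mould with a lid, two posts at y = +-104 mm, a green bridge across them, 56 mm wide, its top 165 mm above the table. Origin under its middle on the table; z up. Its spindle is stiff (about 0.25 N m, some 3 N at the knob) and stays where it is left
- well (a point): Middle of the mouth of the press's brass collar, 210 mm above the table. Collar 64 mm across outside; bore 47.8 mm, flaring to 57 mm in the top 10 mm; 45 mm deep. Crank fully home: its foot 45 mm below this point
- stub (a point): Top centre of the square stub inside the collar, 29 mm below its mouth, on its axis: the end of the press spindle, 26 mm across flats, 16 mm high. Which way its flats point is not known. A crank not in line rests on it, foot at this height; turning it by 90 degrees or less brings it in line (3 to 4 degrees of play either way), and it then sinks 16 mm
- plate (a joint): How far the steel pressing plate (130 x 130 x 8 mm, under the bridge) has come down, in m: it starts between 0.004 and 0.010 and touches the wooden lid at 0.020. One full clockwise turn of the crank brings it 20 mm down. There the crank comes to a dead stop: the force at the knob climbs within 2 or 3 degrees
- sauce: Brown sauce bottle, 60 mm diameter, 200 mm tall, origin under it; leave alone
- salt_jar: Glass jar, 72 mm diameter, 100 mm tall, origin under it; leave alone
- dip_cup: Small blue cup, 68 mm diameter, 40 mm tall, origin under it; leave alone
- bowl: White bowl, 130 mm diameter, 55 mm tall, origin under it; leave alone
- tin: Tin with a yellow label, 74 mm diameter, 110 mm tall, origin under it; leave alone
- spare_lid: Spare wooden lid lying flat, 110 x 140 x 14 mm, origin under it; leave alone
- turner: Wok turner lying flat, about 280 mm long; leave alone
There are look-alikes about, which are no part of the job. Leave any black, blue or pink look-alike of the part that bears crank_grip alone.

How it is judged:
By the outcome, as a careful person would: the job done as asked, in the order asked, and still so for the second after the job is handed in, with the robot touching nothing.
It also fails if it takes over 72 s, if anything falls off the work surface, if the arm or the gripper's body presses on something with over 40 N, if the wrist force passes 120 N, or if a joint passes its speed limit or range.

ROBOT

A 6-joint arm with a two-finger parallel gripper is mounted at the origin on the work surface. World frame = base frame: x ahead of the robot, y to its left, z up, the work surface at z = 0. Lengths are in m, angles in rad, forces in N, time in s.
With the tool pointing down it reaches from about 0.35 to 0.775 m from the base axis. Payload 5.5 kg.
Tool frame: the origin (TCP) lies at the very end of the fingers, on their centre line; the grasp point (between the pads) lies 19 mm behind it; z points along the fingers, y is the line along which they close (so a half turn about z gives the same grasp; the last joint's range is limited). The gripper opens to 85 mm and grips with 20 to 120 N. Pads are 22 mm wide; open, the fingers measure 114 mm over their backs; the gripper's body (76 mm by 85 mm) begins 54 mm behind the grasp point. The pads swing forward as they close: fully open they stand 13 mm farther back than shut.
Start: joints at [1.064, 0.313, 0.046, 1.304, 0, 1.431], TCP at [0.206, 0.537, 0.231] pointing down, gripper open.
Joint ranges: [-2.76, 2.76], [-0.86, 1.69], [-1.03, 1.26], [-2.2, 2.34], [-1.47, 1.5], [-3.14, 3.14]. Speed limits (rad/s): [2.57, 2.57, 3.14, 3.14, 3.14, 3.14].

INTERFACE

Orientations are given as a 3x3 rotation matrix whose columns are the frame's x, y, z axes.
In Python, from station import env gives the robot as it stands.
- The arm moves only by the tool drive_tool, never from a script. Its argument "rows" is a list of rows, each a list of 2 entries, a list of its own where there are three numbers: the shift along the tool's x, y, z each as a share of 40 mm, from -1 to 1, then the turn, a rotation vector about the tool's x, y, z each as a share of 0.1 rad, from -1 to 1. A call has 1 to 8 rows; each row shifts and turns the commanded pose from where the row before left it, along the tool's axes as they then stand; what a row does not reach is not made up. A row lasts 1/12 s, in which the tool goes at most 41.7 mm and 7.16 degrees, less where a joint would pass 70% of its speed; a pose out of reach is approached as far as the arm can. A call with a number of a shift or a turn outside -1 to 1 is refused whole. A call with a gripper value outside its range is refused whole. "claw" is the gripper command: -1 is shut, 1 is fully open, values between are in proportion, set as the call begins (left out, the last holds). The fingers move at their own pace and stop on an object; "force" is the grip in N (left out, the last holds). Time passes only in rows, so rows that do not move let the fingers close. It gives the time, the measured TCP pose, the force, the opening and the grip force at its end, in the units of the state.
- env.get_obs(): the state, without advancing time (a new reading comes with each control period).
- env.get_image(name): name is "scene" or "top" or "wrist"; returns a dict with "frame" (480x640x3 uint8, blue, green, red), "fov_y" (degrees; the focal length in pixels is half the picture's height over the tangent of half this angle, whatever the lens; pixels are square), "cx", "cy" (the principal point, pixels), "D" ([k1, k2, p1, p2, k3] as OpenCV has them; the pictures are not rectified), "R" (3x3) and "t" (3): a world point X has camera coordinates R X + t. Camera axes: x right, y down, z forward; pixel columns grow to the right and rows downward; lengths in m; the calibration is good to about 2 mm. A picture is of the moment at which its call begins. There is no depth.
- env.job_done(): hands the job in; it is judged then, once.
Trained networks look in the newest picture that a camera, given by its name, has taken for a name from the list of things; names that differ only in an ending like _2 or _b are one class to them, and where a whole thing is asked for, a point or a joint stands for the part that bears it (a point fixed in the world has none). Each returns a list of dicts, best first, with "p" (0 to 1); they miss things now and then, are a little off and sometimes report something else, mostly with a low value. They report only what shows in the picture. A call takes as long as a camera call. They do not tell look-alikes from the thing itself.
- env.spot_in(camera, query): "rect" ([left, top, right, bottom] in pixels, round what is visible of it).
The state is a dict: "time_s": time; "qpos": joint angles; "joint_vel": joint speeds; "joint_efforts": joint torques, N m; "tool_pos": TCP position; "orientation": TCP orientation; "contact_force": force on the tool from outside, world axes, zero at the start; "moment": the same for the moment, N m; "opening": finger opening in m; "gripper_force": force on a finger pad.
Only numpy, scipy, OpenCV 4.12 (cv2) and the standard library are available. Lean on these libraries where they do the work, as an engineer would, in place of code of your own. Each camera call takes 0.05 s, during which the arm holds its last target. There are 200 camera calls.

## Working session

There is one attempt and no reset: what is moved stays moved. The work goes in short steps, Python scripts to look and compute and a tool call to move; the robot and the scene stay as the last step left them, time stands still between calls to the robot, and variables do not carry over. Pictures are saved under pics/ and viewed, at most 10 in all, crops included, and the job is handed in when it is done.

Besides the shell and the picture viewer there is one more tool, called after "Call:" as a command line: name --argument value ..., lists and objects as JSON in quotes. drive_tool: Moves the arm, as the interface text tells. Its arguments: {"type":"object","properties":{"rows":{"type":"array"},"claw":{"type":"number"},"force":{"type":"number"}},"required":["rows"]}

```bash
mkdir -p pics; ls; cat > h.py <<'E'
import numpy as np, cv2
from station import env
def grab(c,save=None):
    im=env.get_image(c)
    if save: cv2.imwrite('pics/'+save,im['frame'])
    return im
def K(im):
    f=240/np.tan(np.radians(im['fov_y'])/2)
    return np.array([[f,0,im['cx']],[0,f,im['cy']],[0,0,1.]])
def ray(im,uv):
    n=cv2.undistortPoints(np.array([[uv]],float),K(im),np.array(im['D'],float)).ravel()
    R=np.array(im['R']);d=R.T@np.array([n[0],n[1],1]);return -R.T@np.array(im['t']),d/np.linalg.norm(d)
def atz(im,uv,z):
    o,d=ray(im,uv);return o+d*(z-o[2])/d[2]
def tri(rs):
    A=sum(np.eye(3)-np.outer(d,d) for o,d in rs);b=sum((np.eye(3)-np.outer(d,d))@o for o,d in rs)
    X=np.linalg.solve(A,b);return X,[float(np.linalg.norm((np.eye(3)-np.outer(d,d))@(X-o))) for o,d in rs]
def proj(im,X):
    R=np.array(im['R'],float);return cv2.projectPoints(np.array([X],float),cv2.Rodrigues(R)[0],np.array(im['t'],float),K(im),np.array(im['D'],float))[0].ravel()
E
python3 - <<'E'
from h import *
np.set_printoptions(precision=3,suppress=True)
for c in ['scene','top']:
    im=grab(c,c+'0.png'); print(c,im['fov_y'],'campos',ray(im,(320,240))[0])
    for q in ['crank_grip','crank_foot','crank_knob','press','well','plate','sauce','salt_jar','bowl','tin','turner','dip_cup','spare_lid']:
        print(q,[(round(d['p'],2),np.round(d['rect']).astype(int).tolist()) for d in env.spot_in(c,q)][:5])
o=env.get_obs();print(o['time_s'],o['tool_pos'],o['orientation'],o['contact_force'],o['opening'])
E
```

```text
pics
scene 47.91675514531831 campos [ 1.165 -1.115  0.924]
crank_grip [(0.97, [168, 348, 213, 416]), (0.78, [229, 271, 270, 325]), (0.7, [294, 294, 313, 339]), (0.62, [178, 243, 219, 279]), (0.6, [346, 316, 375, 385])]
crank_foot [(0.73, [228, 272, 270, 325]), (0.63, [293, 293, 316, 340]), (0.63, [344, 315, 375, 386]), (0.56, [171, 349, 212, 419]), (0.56, [179, 247, 218, 282])]
crank_knob [(0.85, [165, 346, 213, 413]), (0.81, [290, 293, 314, 340]), (0.81, [179, 247, 220, 281]), (0.58, [343, 322, 377, 385])]
press [(0.57, [346, 190, 427, 279])]
well [(0.65, [346, 188, 427, 280]), (0.19, [295, 292, 314, 340])]
plate [(0.73, [363, 208, 419, 234]), (0.6, [348, 190, 427, 279])]
sauce [(0.81, [406, 246, 430, 318])]
salt_jar [(0.89, [280, 349, 312, 398])]
bowl [(0.67, [376, 189, 389, 202]), (0.41, [183, 339, 279, 385])]
tin [(0.64, [445, 199, 472, 235])]
turner [(0.57, [184, 338, 278, 383])]
dip_cup [(0.64, [373, 318, 399, 349])]
spare_lid [(0.81, [260, 264, 319, 298])]
top 53.510518611913895 campos [ 0.355 -0.107  1.533]
crank_grip [(0.87, [371, 327, 414, 346]), (0.71, [476, 225, 500, 266]
[... 290 characters left out ...]
42]), (0.68, [383, 251, 406, 292]), (0.64, [378, 200, 418, 228]), (0.54, [380, 144, 404, 180])]
press [(0.61, [200, 184, 288, 260])]
well [(0.63, [197, 184, 292, 263])]
plate [(0.88, [218, 192, 269, 246])]
sauce [(0.98, [303, 141, 322, 174])]
salt_jar [(0.68, [421, 174, 447, 204]), (0.26, [142, 248, 181, 287])]
bowl [(0.61, [142, 246, 182, 287]), (0.32, [378, 205, 414, 230])]
tin [(0.71, [156, 171, 189, 203]), (0.5, [219, 192, 271, 246])]
turner [(0.64, [438, 207, 459, 290])]
dip_cup [(0.55, [341, 156, 361, 175])]
spare_lid [(0.79, [319, 252, 365, 290])]
1.4 [0.206 0.537 0.231] [[-0.933  0.359  0.   ]
 [ 0.359  0.933  0.   ]
 [-0.     0.    -1.   ]] [-0.085 -0.301 -0.895] 0.08563169893586149
```

```bash
python3 -c "
import cv2
a=cv2.imread('pics/top0.png')[120:370,130:530];cv2.imwrite('pics/t1.png',cv2.resize(a,(800,500),interpolation=2))
a=cv2.imread('pics/scene0.png')[160:440,140:500];cv2.imwrite('pics/s1.png',cv2.resize(a,(760,590),interpolation=2))"
```

```text
(no output)
```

View pics/t1.png

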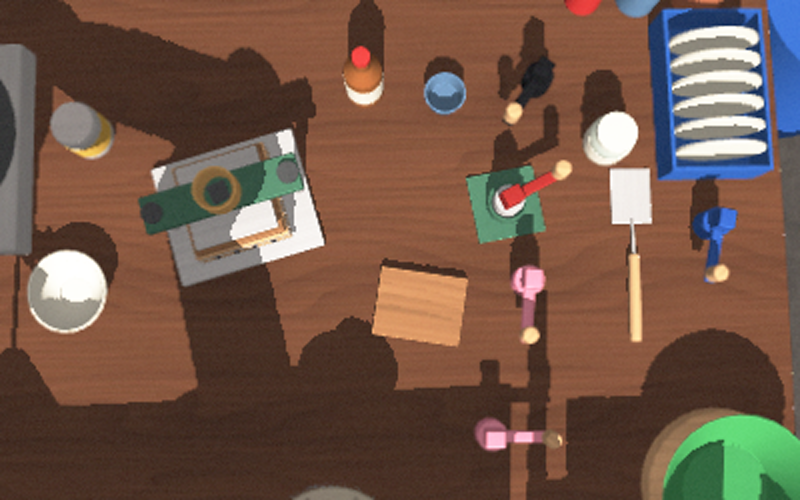

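View pics/s1.png

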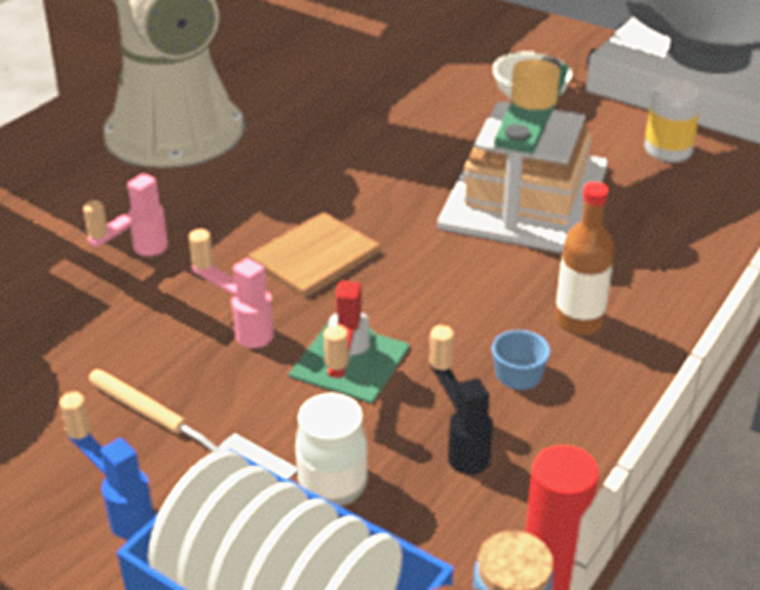

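The pictures show the red crank in a holder on the green mat, with its grip near top-view pixel (386,218) and scene pixel (305,302). Its knob is at top (411,205) and scene (299,326). The brass collar is at top (238,215) and scene (394,193).

```bash
python3 - <<'E'
from h import *
np.set_printoptions(precision=3,suppress=True)
T=grab('top');S=grab('scene')
def f(n,a,b):
    X,r=tri([ray(T,a),ray(S,b)]);print(n,X,r)
f('grip top',(386,217),(306,297));f('knob',(411,205),(299,326));f('well',(237.5,214),(394.5,191))
for n,uv,z in [('grip',(386,217),.116),('knobtop',(411.5,204),.121),('well',(237.5,214),.21),
 ('post1',(130+287/2,120+170/2),.165),('post2',(130+152/2,120+212/2),.165),
 ('sauce',(312,150),.1),('salt',(434,190),.1),('dip',(352,166),.04),('lid',(341,272),0),('bowl',(163,265),.05),('tin',(170,185),.11),('pinknear',(395,258),.1),('black',(400,157),.1)]:
    print(n,atz(T,uv,z))
for c in [T,S]:
    hsv=cv2.cvtColor(c['frame'],cv2.COLOR_BGR2HSV)
    m=(((hsv[...,0]<6)|(hsv[...,0]>174))&(hsv[...,1]>190)&(hsv[...,2]>80)).astype(np.uint8)
    n,l,s,ce=cv2.connectedComponentsWithStats(m)
    print([(s[i].tolist(),ce[i]) for i in range(1,n) if s[i,4]>20])
E
```

```text
grip top [ 0.557 -0.287  0.11 ] [0.0020019703747639994, 0.0020019703747640436]
knob [ 0.594 -0.367  0.095] [0.0017734182110223306, 0.0017734182110224533]
well [0.562 0.144 0.215] [0.003479608478845359, 0.0034796084788453045]
grip [ 0.554 -0.287  0.116]
knobtop [ 0.591 -0.365  0.121]
well [0.559 0.143 0.21 ]
post1 [0.59  0.046 0.165]
post2 [0.533 0.245 0.165]
sauce [ 0.771 -0.068  0.1  ]
salt [ 0.637 -0.44   0.1  ]
dip [ 0.733 -0.194  0.04 ]
lid [ 0.396 -0.151  0.   ]
bowl [0.427 0.413 0.05 ]
tin [0.671 0.374 0.11 ]
pinknear [ 0.431 -0.312  0.1  ]
black [ 0.743 -0.34   0.1  ]
[]
[]
```

The measured heights agree with the text: knob z about 0.095, collar mouth about 0.21. The red crank is at (0.556,-0.287), knob direction about -65°, and the well is at (0.56,0.144). I'll move over the crank now.

Call:
drive_tool --rows '[[[-0.5,-0.5,-0.4],[0,0,-1]],[[0,0,0],[0,0,1]],[[-0.7,-0.73,-0.3],[0,0,0]],[[-0.7,-0.73,-0.3],[0,0,0]],[[-0.7,-0.73,-0.3],[0,0,0]],[[-0.7,-0.73,-0.3],[0,0,0]],[[-0.7,-0.73,-0.3],[0,0,0]],[[-0.7,-0.73,-0.3],[0,0,0]]]' --claw 1

```text
time_s: 2.17
tool_pos: [0.3107, 0.2883, 0.3191]
orientation: [[-0.934, 0.358, 0.001], [0.358, 0.934, 0.0], [-0.001, 0.001, -1.0]]
contact_force: [1.6, -0.2, -0.7]
opening: 0.0852
gripper_force: 0.0
```

Call:
drive_tool --rows '[[[-0.7,-0.73,0],[0,0,0]],[[-0.7,-0.73,0],[0,0,0]],[[-0.7,-0.73,0],[0,0,0]],[[-0.7,-0.73,0],[0,0,0]],[[-0.7,-0.73,0],[0,0,0]],[[-0.7,-0.73,0],[0,0,0]],[[-0.7,-0.73,0],[0,0,0]],[[-0.7,-0.73,0],[0,0,0]]]'

```text
time_s: 2.83
tool_pos: [0.4362, -0.0105, 0.3187]
orientation: [[-0.933, 0.359, 0.001], [0.359, 0.933, 0.0], [-0.001, 0.0, -1.0]]
contact_force: [0.7, -0.1, 0.1]
opening: 0.0853
gripper_force: 0.0
```

Call:
drive_tool --rows '[[[-0.7,-0.73,0],[0,0,0]],[[-0.7,-0.73,0],[0,0,0]],[[-0.7,-0.73,0],[0,0,0]],[[-0.7,-0.73,0],[0,0,0]],[[-0.7,-0.73,0],[0,0,0]],[[-0.7,-0.73,0],[0,0,0]],[[-0.7,-0.73,0],[0,0,0]],[[0,0,0],[0,0,0]]]'

```text
time_s: 3.5
tool_pos: [0.5473, -0.2762, 0.3148]
orientation: [[-0.932, 0.364, -0.002], [0.364, 0.932, -0.001], [0.001, -0.001, -1.0]]
contact_force: [-1.0, 0.3, -0.3]
opening: 0.0854
gripper_force: 0.0
```

Call:
drive_tool --rows '[[[0,0,0],[0,0,-1]],[[0,0,0],[0,0,-1]],[[0,0,0],[0,0,-1]],[[0,0,0],[0,0,-1]],[[0,0,0],[0,0,-1]],[[0,0,0],[0,0,-1]],[[0,0,0],[0,0,-1]],[[0,0,0],[0,0,-1]]]'

```text
time_s: 4.17
tool_pos: [0.5454, -0.2693, 0.3183]
orientation: [[-0.906, -0.424, -0.0], [-0.424, 0.906, 0.0], [0.0, 0.0, -1.0]]
contact_force: [-0.3, -0.2, 0.2]
opening: 0.0851
gripper_force: 0.0
```

Call:
drive_tool --rows '[[[0,0,0],[0,0,-1]],[[0,0,0],[0,0,-1]],[[0,0,0],[0,0,-1]],[[0,0,0],[0,0,-1]],[[0,0,0],[0,0,-1]],[[0,0,0],[0,0,-1]],[[0,0,0],[0,0,-1]],[[0,0,0],[0,0,-1]]]'

```text
time_s: 4.83
tool_pos: [0.5454, -0.2693, 0.3183]
orientation: [[-0.326, -0.945, -0.0], [-0.945, 0.326, 0.0], [-0.0, 0.0, -1.0]]
contact_force: [-0.3, 0.1, -0.6]
opening: 0.0855
gripper_force: 0.0
```

Call:
drive_tool --rows '[[[0,0,0],[0,0,-1]],[[0,0,0],[0,0,-1]],[[0,0,0],[0,0,-1]],[[0,0,0],[0,0,-1]],[[0,0,0],[0,0,-1]],[[0,0,0],[0,0,-1]],[[0,0,0],[0,0,-1]],[[0,0,0],[0,0,0]]]'

```text
time_s: 5.5
tool_pos: [0.5455, -0.2693, 0.3184]
orientation: [[0.357, -0.934, -0.0], [-0.934, -0.357, 0.0], [-0.0, -0.0, -1.0]]
contact_force: [-0.5, -0.6, -0.1]
opening: 0.0857
gripper_force: 0.0
```

```bash
python3 - <<'E'
from h import *
np.set_printoptions(precision=3,suppress=True)
o=env.get_obs();print(o['qpos'],o['tool_pos'],o['time_s'])
W=grab('wrist','w1.png');print(ray(W,(320,240)),W['fov_y'])
for X in [(.556,-.287,.116),(.593,-.366,.121)]: print(proj(W,X))
E
```

```text
[-0.591  0.38   0.352  1.543  0.    -2.526] [ 0.545 -0.269  0.318] 5.5
(array([ 0.571, -0.331,  0.461]), array([-0.106,  0.239, -0.965])) 64.76274788888767
[312.766 189.857]
[305.101  88.471]
```

View pics/w1.png

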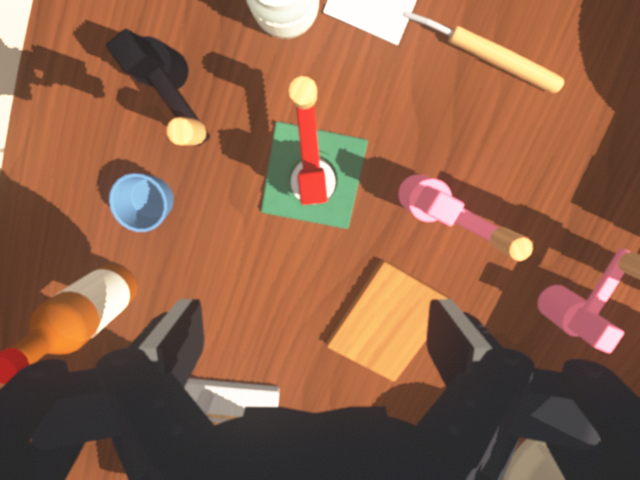

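The wrist view shows the red crank's grip top at (313,188) and its knob top at (303,90). The pink crank and its neighbours are clear of the fingers.

```bash
python3 - <<'E'
from h import *
np.set_printoptions(precision=4,suppress=True)
W=grab('wrist');T=grab('top')
f=W['frame'].astype(int);b,g,r=f[...,0],f[...,1],f[...,2]
m=((r>120)&(g<60)&(b<60)).astype(np.uint8);m[:60]=0;m[230:]=0
print(cv2.boundingRect(m))
# block top: brighter red
for y in range(100,208,9):
    x=np.where(m[y,250:370])[0]
    if len(x): print(y,250+x.min(),250+x.max(),f[y,250+int(x.mean())])
g=atz(W,(313,187.5),.116);k=atz(W,(303,90),.128);print(g,k,np.degrees(np.arctan2(*(k-g)[[1,0]])))
print(atz(W,(313,187.5),.11),tri([ray(W,(313,187.5)),ray(T,(386,217))]))
E
```

```text
(300, 159, 22, 16)
163 304 311 [ 45  55 152]
172 300 314 [ 44  56 156]
[ 0.5565 -0.2892  0.116 ] [ 0.5933 -0.3638  0.128 ] -63.710824011299756
[ 0.5562 -0.2884  0.11  ] (array([ 0.5559, -0.2882,  0.1064]), [0.00029221426002924673, 0.00029221426002934593])
```

Call:
drive_tool --rows '[[[0.55,-0.08,0],[0,0,0]],[[0,0,0.8],[0,0,-0.84]],[[0,0,1],[0,0,0]],[[0,0,1],[0,0,0]],[[0,0,0.9],[0,0,0]],[[0,0,0],[0,0,0]],[[0,0,0],[0,0,0]]]' --claw 0.4

```text
time_s: 6.23
tool_pos: [0.5548, -0.2879, 0.1687]
orientation: [[0.431, -0.903, -0.004], [-0.903, -0.431, 0.003], [-0.005, 0.003, -1.0]]
contact_force: [0.2, 0.1, 0.6]
opening: 0.0597
gripper_force: 0.0
```

```bash
python3 - <<'E'
from h import *
np.set_printoptions(precision=4,suppress=True)
W=grab('wrist','w2.png');o=env.get_obs();print(o['tool_pos'],o['opening'])
for X in [(.5563,-.2887,.116),(.593,-.364,.121),o['tool_pos']]: print(proj(W,X))
E
```

```text
[ 0.5566 -0.2891  0.1715] 0.05978408131515351
[315.8481 261.0158]
[314.5647  97.2758]
[316.3996 303.742 ]
```

View pics/w2.png

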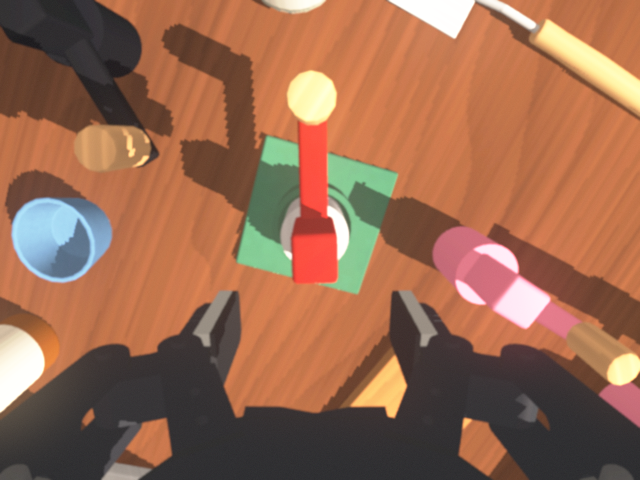

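```bash
python3 - <<'E'
from h import *
W=cv2.imread('pics/w2.png')
for y in range(205,292,4): print(y,W[y,315],end=' ')
for y in (225,235,245,260,270,280):
    r=W[y,270:360].astype(int);x=np.where((r[:,2]>90)&(r[:,1]<70)&(r[:,0]<70)&(r[:,2]>2.2*r[:,1]))[0];print('\n',y,270+x.min(),270+x.max(),end='')
im=env.get_image('wrist')
P=np.array([.5563,-.2887]);a=np.radians(-64.3);ux=np.array([np.cos(a),np.sin(a)]);uy=np.array([-ux[1],ux[0]])
for z in (.116,.072):
  for sx in(15,-15):
    for sy in (13,-13): print('\n',z,sx,sy,proj(im,[*(P+ux*sx/1e3+uy*sy/1e3),z]).round(1),end='')
E
```

```text
205 [ 67  81 253] 209 [ 57  69 237] 213 [ 50  59 166] 217 [ 53  60 163] 221 [ 49  58 152] 225 [ 49  58 151] 229 [ 49  56 152] 233 [ 53  61 176] 237 [ 64  76 249] 241 [ 66  80 253] 245 [ 68  81 254] 249 [ 68  82 254] 253 [ 68  83 253] 257 [ 67  79 253] 261 [ 67  78 253] 265 [ 69  80 253] 269 [ 67  79 253] 273 [ 65  76 253] 277 [ 67  79 253] 281 [ 71  89 254] 285 [ 85 129 215] 289 [ 83 129 217] 
 225 295 332
 235 293 316
 245 293 293
 260 294 294
 270 294 294
 280 294 295
 0.116 15 13 [294.  236.8]
 0.116 15 -13 [342.  236.7]
 0.116 -15 13 [295.  288.3]
 0.116 -15 -13 [341.1 288.2]
 0.072 15 13 [297.6 219.8]
 0.072 15 -13 [337.3 219.7]
 0.072 -15 13 [298.3 263.3]
 0.072 -15 -13 [336.8 263.2]
```

Call:
drive_tool --rows '[[[0.05,-0.03,0.8],[0,0,0]],[[0,0,0.8],[0,0,0]],[[0,0,0.6],[0,0,0]],[[0,0,0.24],[0,0,0]],[[0,0,0],[0,0,0]],[[0,0,0],[0,0,0]]]'

```text
time_s: 6.83
tool_pos: [0.5597, -0.2912, 0.0752]
orientation: [[0.432, -0.902, 0.003], [-0.902, -0.432, -0.002], [0.003, -0.002, -1.0]]
contact_force: [0.0, -1.0, -0.1]
opening: 0.0595
gripper_force: 0.0
```

Call:
drive_tool --rows '[[[0,0,0],[0,0,0]],[[0,0,0],[0,0,0]],[[0,0,0],[0,0,0]],[[0,0,0],[0,0,0]],[[0,0,0],[0,0,0]],[[0,0,0],[0,0,0]]]' --claw -1 --force 60

```text
time_s: 7.33
tool_pos: [0.5593, -0.2912, 0.0749]
orientation: [[0.431, -0.902, 0.003], [-0.902, -0.432, -0.002], [0.003, -0.002, -1.0]]
contact_force: [-0.6, -0.5, 6.0]
opening: 0.0253
gripper_force: 60.3
```

Call:
drive_tool --rows '[[[0,0,-0.4],[0,0,0]],[[0,0,-0.8],[0,0,0]],[[0,0,-1],[0,0,0]],[[0,0,-1],[0,0,0]],[[0,0,-1],[0,0,0]],[[0,0,-1],[0,0,0]],[[0,0,-0.8],[0,0,0]],[[0,0,0],[0,0,0]]]'

```text
time_s: 8.0
tool_pos: [0.5599, -0.2913, 0.3208]
orientation: [[0.432, -0.902, 0.01], [-0.902, -0.432, -0.006], [0.01, -0.006, -1.0]]
contact_force: [0.9, -0.9, -2.8]
opening: 0.0254
gripper_force: 61.0
```

```bash
python3 - <<'E'
from h import *
np.set_printoptions(precision=4,suppress=True)
W=grab('wrist','w3.png');T=grab('top','t3.png');o=env.get_obs();print(o['tool_pos'],o['opening'],o['contact_force'],o['moment'],o['qpos'])
for c in ('wrist','top','scene'):
    if c=='scene': grab(c,'s3.png')
    for q in ('well','press','crank_foot'): print(c,q,[(round(d['p'],2),np.round(d['rect'],1).tolist()) for d in env.spot_in(c,q)][:3])
E
```

```text
[ 0.5588 -0.2905  0.3138] 0.02543600480222743 [ 0.4234 -0.0135 -4.8064] [0.067  0.0449 0.0436] [-0.6069  0.4237  0.4068  1.5513  0.0003 -2.6241]
wrist well [(0.94, [138.6, 393.4, 196.5, 463.2])]
wrist press [(0.61, [136.9, 392.8, 194.2, 460.9]), (0.57, [266.2, 23.4, 364.7, 400.0])]
wrist crank_foot [(0.95, [130.5, 50.5, 222.6, 165.1]), (0.92, [525.6, 293.2, 637.1, 391.5]), (0.85, [262.4, 22.4, 365.6, 399.2])]
top well [(0.61, [198.1, 185.1, 291.7, 263.2])]
top press [(0.7, [197.1, 183.2, 292.5, 260.9])]
top crank_foot [(0.64, [476.5, 222.9, 497.1, 262.5]), (0.57, [366.7, 327.3, 408.2, 344.9]), (0.46, [380.8, 150.6, 401.3, 182.0])]
scene well [(0.78, [347.1, 190.8, 424.6, 281.5])]
scene press [(0.62, [350.2, 190.4, 427.7, 277.8])]
scene crank_foot [(0.91, [180.6, 243.6, 216.2, 280.3]), (0.9, [343.7, 314.3, 374.3, 385.8]), (0.87, [227.4, 268.3, 267.2, 325.1])]
```

View pics/w3.png

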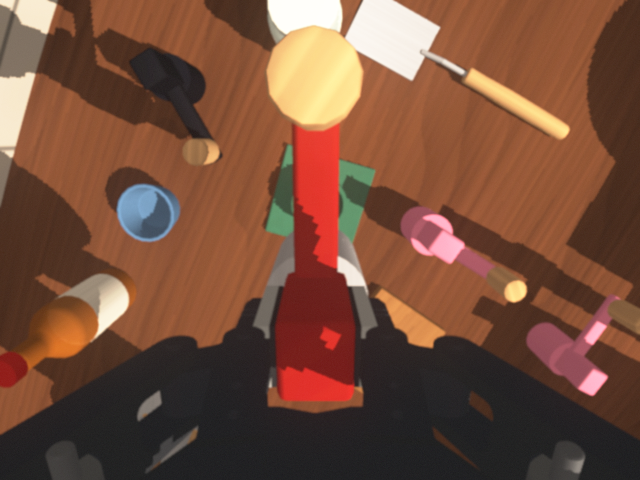

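The crank is lifted, upright and square in the pads. Next I'll turn to yaw -5° to leave room for winding, then stop just short of the press to see the collar.

Call:
drive_tool --rows '[[[0,0,0],[0,0,-0.5]],[[0,0,0],[0,0,-1]],[[0,0,0],[0,0,-1]],[[0,0,0],[0,0,-1]],[[0,0,0],[0,0,-1]],[[0,0,0],[0,0,-1]],[[0,0,0],[0,0,-1]],[[0,0,0],[0,0,-1]]]'

```text
time_s: 9.27
tool_pos: [0.5892, -0.2371, 0.3127]
orientation: [[0.884, -0.466, -0.027], [-0.467, -0.883, -0.042], [-0.004, 0.05, -0.999]]
contact_force: [1.1, 0.1, -4.5]
opening: 0.025
gripper_force: 61.0
```

Call:
drive_tool --rows '[[[0,0,0],[0,0,-1]],[[0,0,0],[0,0,-1]],[[0,0,0],[0,0,-0.87]],[[-0.33,-0.88,0],[0,0,0]],[[-0.33,-0.88,0],[0,0,0]],[[-0.33,-0.88,0],[0,0,0]],[[-0.33,-0.88,0],[0,0,0]],[[-0.33,-0.88,0],[0,0,0]]]'

```text
time_s: 9.93
tool_pos: [0.6127, 0.0236, 0.2955]
orientation: [[0.943, -0.326, -0.059], [-0.331, -0.939, -0.093], [-0.025, 0.108, -0.994]]
contact_force: [0.6, -0.3, -4.1]
opening: 0.0254
gripper_force: 61.0
```

Call:
drive_tool --rows '[[[-0.33,-0.88,0],[0,0,0]],[[-0.33,-0.88,0],[0,0,0]],[[-0.33,-0.88,0],[0,0,0]],[[-0.33,-0.88,0],[0,0,0]],[[-0.33,-0.88,0],[0,0,0]],[[-0.33,-0.88,0],[0,0,0]],[[-0.33,-0.88,0],[0,0,0]],[[0,0,0],[0,0,0]]]'

```text
time_s: 10.6
tool_pos: [0.6045, 0.2911, 0.2691]
orientation: [[0.946, -0.319, -0.061], [-0.324, -0.942, -0.091], [-0.029, 0.105, -0.994]]
contact_force: [0.8, -0.5, -4.1]
opening: 0.0254
gripper_force: 61.5
```

```bash
python3 - <<'E'
from h import *
np.set_printoptions(precision=4,suppress=True)
W=grab('wrist','w4.png');o=env.get_obs();print(o['time_s'],o['tool_pos'],o['orientation'][:,0],o['opening'],o['qpos'])
print(proj(W,[.5595,.1435,.21]))
for q in ('well','press'): print(q,[(round(d['p'],2),np.round(d['rect'],1).tolist()) for d in env.spot_in('wrist',q)][:3])
E
```

```text
10.65 [0.6051 0.2879 0.2696] [ 0.9453 -0.3252 -0.0273] 0.025389562003632214 [ 0.3543  0.6088  0.5936  1.6453 -0.0665 -2.4545]
[556.2725 242.86  ]
well [(0.83, [286.8, 44.7, 640.0, 332.6])]
press [(0.76, [286.7, 46.3, 637.8, 331.5])]
```

View pics/w4.png

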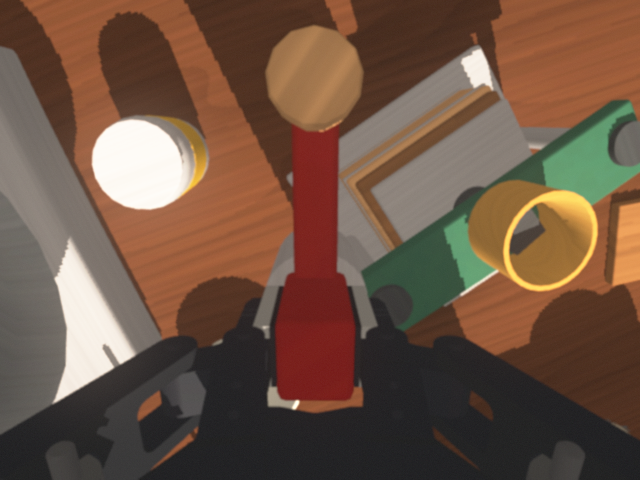

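The wrist hit its range while turning, so the tool is tilted 6° and off the planned point. Nothing was touched: the force is only the crank's weight. The collar rim is at about (550,239). I'll straighten up and rise.

```bash
cat >> h.py <<'E'
def goto(p,yaw):
    from scipy.spatial.transform import Rotation as Ro
    o=env.get_obs();R=np.array(o['orientation']);a=np.radians(yaw);c,s=np.cos(a),np.sin(a)
    D=np.array([[c,s,0],[s,-c,0],[0,0,-1.]])
    print('t',round(o['time_s'],2),'pos',np.round(o['tool_pos'],4),'yaw',round(float(np.degrees(np.arctan2(R[1,0],R[0,0]))),1),'q6',round(o['qpos'][5],3),'F',np.round(o['contact_force'],1),'M',np.round(o['moment'],2))
    print('shift/40mm',np.round(R.T@(np.array(p)-o['tool_pos'])/.04,2),'rot/.1',np.round(Ro.from_matrix(R.T@D).as_rotvec()/.1,2))
E
python3 - <<'E'
from h import *
np.set_printoptions(precision=4,suppress=True)
W=grab('wrist');T=grab('top')
print(atz(W,(550,239),.21),tri([ray(W,(550,239)),ray(T,(237.5,214))]))
goto((.46,.144,.325),-10)
im=cv2.imread('pics/t3.png')[185:245,200:285];cv2.imwrite('pics/t3c.png',cv2.resize(im,None,fx=8,fy=8,interpolation=2))
E
```

```text
[0.5631 0.139  0.21  ] (array([0.5614, 0.1412, 0.2107]), [0.002655717854210127, 0.0026557178542101815])
t 10.85 pos [0.6063 0.2828 0.2715] yaw -19.4 q6 -2.455 F [-0.1 -0.2 -3.4] M [ 0.11 -0.16  0.01]
shift/40mm [-2.33  4.6  -0.79] rot/.1 [ 1.06  0.34 -1.62]
```

Call:
drive_tool --rows '[[[0,0.1,-0.5],[0.5,0.2,0]],[[0,0.1,-0.5],[0.5,0.2,0]],[[0,0,-0.4],[0,0,0]],[[0,0,0],[0,0,0]],[[0,0,0],[0,0,0]],[[0,0,0],[0,0,0]]]'

```text
time_s: 11.35
tool_pos: [0.6053, 0.2784, 0.3271]
orientation: [[0.944, -0.33, 0.01], [-0.33, -0.944, -0.013], [0.014, 0.009, -1.0]]
contact_force: [0.2, -0.8, -4.1]
opening: 0.0255
gripper_force: 62.0
```

```bash
python3 - <<'E'
from h import *
goto((.46,.144,.325),-10)
print(env.get_obs()['orientation'].round(3))
E
```

```text
t 11.35 pos [0.6053 0.2784 0.3271] yaw -19.2 q6 -2.488 F [ 0.2 -0.8 -4.1] M [0.04 0.06 0.07]
shift/40mm [-2.32  4.37  0.06] rot/.1 [ 0.1  -0.13 -1.61]
[[ 0.944 -0.33   0.01 ]
 [-0.33  -0.944 -0.013]
 [ 0.014  0.009 -1.   ]]
```

Call:
drive_tool --rows '[[[-0.46,0.87,0],[0,0,0]],[[-0.46,0.87,0],[0,0,0]],[[-0.46,0.87,0],[0,0,0]],[[-0.46,0.87,0],[0,0,0]],[[-0.46,0.87,0],[0.1,-0.1,-0.8]],[[0,0,0],[0,0,-0.8]],[[0,0,0],[0,0,0]],[[0,0,0],[0,0,0]]]'

```text
time_s: 12.02
tool_pos: [0.461, 0.1449, 0.3272]
orientation: [[0.984, -0.177, 0.004], [-0.177, -0.984, 0.0], [0.004, -0.001, -1.0]]
contact_force: [0.3, -0.2, -4.2]
opening: 0.0252
gripper_force: 62.4
```

```bash
python3 - <<'E'
from h import *
np.set_printoptions(precision=4,suppress=True)
W=grab('wrist','w5.png')
print(proj(W,[.5614,.1412,.21]))
goto((.5614,.1412,.315),-8);print(env.get_obs()['orientation'].round(3))
E
```

```text
[295.3875  89.0849]
t 12.07 pos [0.4615 0.1453 0.3273] yaw -10.1 q6 -2.825 F [-0.1  0.3 -4.3] M [ 0.02  0.03 -0.02]
shift/40mm [ 2.47 -0.34  0.32] rot/.1 [-0.01 -0.04 -0.37]
[[ 0.984 -0.176  0.004]
 [-0.176 -0.984  0.   ]
 [ 0.004 -0.001 -1.   ]]
```

View pics/w5.png

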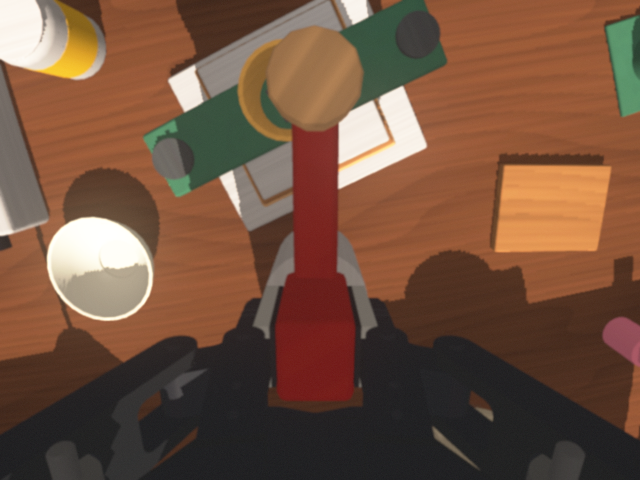

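```bash
python3 - <<'E'
from h import *
from scipy.optimize import least_squares
np.set_printoptions(precision=4,suppress=True)
im=env.get_image('wrist');hsv=cv2.cvtColor(im['frame'],cv2.COLOR_BGR2HSV)
m=((hsv[...,0]>14)&(hsv[...,0]<28)&(hsv[...,1]>140)&(hsv[...,2]>110)).astype(np.uint8);m[:, :225]=0;m[150:]=0;m[:,300:]=0;m[:30]=0
P=[]
for y in range(48,134,5):
    x=np.where(m[y])[0]
    if len(x): P.append((x.min(),y))
print(P)
X=np.array([atz(im,p,.21)[:2] for p in P])
s=least_squares(lambda c:np.hypot(*(X-c).T)-.032,[.56,.14],loss='soft_l1',f_scale=.001);print(s.x,s.fun)
s=least_squares(lambda c:np.hypot(*(X-c[:2]).T)-c[2],[.56,.14,.032],loss='soft_l1',f_scale=.001);print(s.x)
E
```

```text
[(np.int64(261), 48), (np.int64(255), 53), (np.int64(250), 58), (np.int64(247), 63), (np.int64(244), 68), (np.int64(243), 73), (np.int64(241), 78), (np.int64(240), 83), (np.int64(239), 88), (np.int64(239), 93), (np.int64(240), 98), (np.int64(241), 103), (np.int64(243), 108), (np.int64(244), 113), (np.int64(247), 118), (np.int64(251), 123), (np.int64(256), 128), (np.int64(262), 133)]
[0.5611 0.1464] [-0.0002 -0.0002  0.0001 -0.0001  0.0001 -0.0005 -0.0001 -0.      0.0003
  0.0004  0.0001  0.     -0.0003  0.0004  0.0002 -0.0001 -0.0003 -0.0003]
[0.5613 0.1471 0.0314]
```

```bash
python3 - <<'E'
from h import *
im=env.get_image('wrist');o=env.get_obs();R=np.array(o['orientation']);p=np.array(o['tool_pos'])
for n,v in [('knobtop',(.085,0,-.0465)),('back edge',(-.015,0,-.0415)),('front',(.015,0,-.0415))]: print(n,proj(im,p+R@np.array(v)).round(1))
f=im['frame']; print([ (y,f[y,300].tolist()) for y in list(range(264,296,4))+list(range(388,410,3))])
for y in (300,350,390): print(f[y,268:290,2].tolist(),f[y,340:362,2].tolist())
goto((.5608,.1457,.315),-8)
E
```

```text
knobtop [319.9  64.4]
back edge [318.8 407. ]
front [319.1 322.9]
[(264, [27, 30, 117]), (268, [29, 32, 117]), (272, [30, 34, 118]), (276, [28, 31, 116]), (280, [28, 32, 103]), (284, [28, 29, 104]), (288, [28, 31, 105]), (292, [29, 32, 105]), (388, [24, 25, 115]), (391, [27, 32, 116]), (394, [27, 27, 116]), (397, [24, 28, 115]), (400, [27, 34, 100]), (403, [32, 45, 77]), (406, [32, 46, 76]), (409, [31, 39, 64])]
[112, 113, 112, 113, 113, 112, 102, 82, 55, 44, 44, 47, 67, 88, 99, 104, 104, 103, 106, 103, 104, 104] [105, 104, 105, 104, 106, 106, 105, 105, 100, 85, 65, 47, 41, 45, 66, 90, 108, 112, 113, 113, 113, 113]
[42, 41, 43, 41, 41, 43, 49, 65, 90, 106, 111, 111, 114, 115, 115, 116, 118, 116, 118, 117, 117, 117] [118, 116, 117, 117, 116, 115, 116, 116, 115, 115, 114, 113, 111, 103, 81, 56, 42, 43, 44, 43, 41, 41]
[55, 65, 69, 69, 67, 68, 69, 72, 84, 99, 107, 112, 111, 113, 113, 114, 116, 115, 115, 115, 116, 116] [118, 118, 119, 120, 118, 118, 118, 117, 116, 113, 113, 111, 108, 98, 85, 80, 79, 80, 79, 80, 77, 69]
t 12.17 pos [0.4618 0.1457 0.3273] yaw -10.1 q6 -2.826 F [ 0.4  0.  -4.5] M [-0.    0.01  0.04]
shift/40mm [ 2.44 -0.43  0.32] rot/.1 [-0.01 -0.04 -0.36]
```

Call:
drive_tool --rows '[[[0.82,-0.145,0],[0,0,0]],[[0.82,-0.145,0],[0,0,0]],[[0.82,-0.145,0],[0,0,0]],[[0,0,0],[0,0,-0.8]],[[0,0,0],[0,0,-0.7]],[[0,0,0.6],[0,0,0]],[[0,0,0],[0,0,0]],[[0,0,0],[0,0,0]]]'

```text
time_s: 12.83
tool_pos: [0.5604, 0.1457, 0.3023]
orientation: [[1.0, -0.025, -0.0], [-0.025, -1.0, -0.001], [-0.0, 0.001, -1.0]]
contact_force: [-0.4, 0.8, -3.8]
opening: 0.0254
gripper_force: 62.0
```

```bash
python3 - <<'E'
from h import *
goto((.5622,.1454,.285),-1.5);print(env.get_obs()['orientation'].round(3).tolist())
T=grab('top');S=grab('scene')
a=cv2.resize(S['frame'][150:260,320:450],None,fx=4,fy=4,interpolation=2);b=cv2.resize(T['frame'][170:270,180:300],(528,440),interpolation=2)
cv2.imwrite('pics/c6.png',cv2.resize(np.hstack([a,b]),(800,336)))
E
```

```text
t 12.83 pos [0.5604 0.1457 0.3023] yaw -1.4 q6 -3.001 F [-0.4  0.8 -3.8] M [-0.01  0.01 -0.03]
shift/40mm [0.04 0.01 0.43] rot/.1 [0.01 0.   0.01]
[[1.0, -0.025, -0.0], [-0.025, -1.0, -0.001], [-0.0, 0.001, -1.0]]
```

View pics/c6.png

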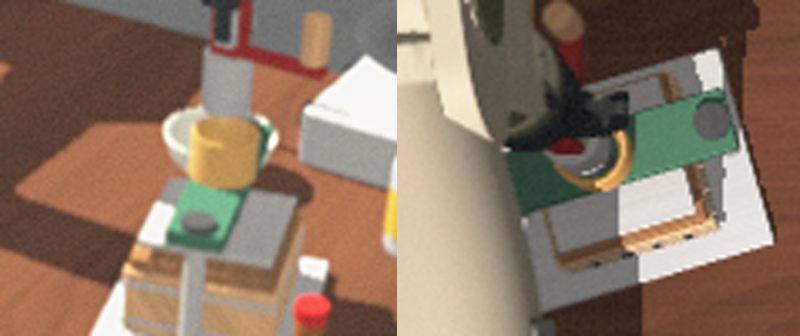

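The scene view shows the shank centred over the collar, both near x=227 in the crop. I'll lower it slowly while watching the force.

Call:
drive_tool --rows '[[[0.04,0,0.15],[0,0,0]],[[0,0,0.15],[0,0,0]],[[0,0,0.12],[0,0,0]],[[0,0,0.1],[0,0,0]],[[0,0,0],[0,0,0]]]'

```text
time_s: 13.35
tool_pos: [0.5621, 0.1451, 0.2824]
orientation: [[1.0, -0.025, 0.002], [-0.025, -1.0, -0.0], [0.002, 0.0, -1.0]]
contact_force: [0.6, 0.1, -5.0]
opening: 0.0252
gripper_force: 62.2
```

Call:
drive_tool --rows '[[[0,0,0.08],[0,0,0]],[[0,0,0.08],[0,0,0]],[[0,0,0.08],[0,0,0]],[[0,0,0],[0,0,0]]]'

```text
time_s: 13.68
tool_pos: [0.5624, 0.1451, 0.2732]
orientation: [[1.0, -0.025, 0.003], [-0.025, -1.0, -0.0], [0.003, -0.0, -1.0]]
contact_force: [-0.3, 0.5, -4.3]
opening: 0.0252
gripper_force: 62.2
```

Call:
drive_tool --rows '[[[0,0,0.07],[0,0,0]],[[0,0,0.07],[0,0,0]],[[0,0,0],[0,0,0]]]'

```text
time_s: 13.93
tool_pos: [0.5625, 0.1452, 0.2677]
orientation: [[1.0, -0.025, 0.003], [-0.025, -1.0, -0.0], [0.003, -0.0, -1.0]]
contact_force: [-0.3, -1.2, -3.9]
opening: 0.0252
gripper_force: 62.2
```

Call:
drive_tool --rows '[[[0,0,0.06],[0,0,0]],[[0,0,0.06],[0,0,0]],[[0,0,0],[0,0,0]]]'

```text
time_s: 14.18
tool_pos: [0.5625, 0.1451, 0.263]
orientation: [[1.0, -0.025, 0.003], [-0.025, -1.0, -0.0], [0.003, 0.0, -1.0]]
contact_force: [-0.4, -0.1, -3.9]
opening: 0.0251
gripper_force: 62.2
```

Call:
drive_tool --rows '[[[0,0,0.05],[0,0,0]],[[0,0,0.05],[0,0,0]],[[0,0,0],[0,0,0]]]'

```text
time_s: 14.43
tool_pos: [0.5625, 0.1452, 0.2591]
orientation: [[1.0, -0.025, 0.004], [-0.025, -1.0, -0.0], [0.004, -0.0, -1.0]]
contact_force: [-0.4, -0.4, -3.9]
opening: 0.0251
gripper_force: 62.2
```

Call:
drive_tool --rows '[[[0,0,0.04],[0,0,0]],[[0,0,0.04],[0,0,0]],[[0,0,0],[0,0,0]]]'

```text
time_s: 14.68
tool_pos: [0.5626, 0.1451, 0.256]
orientation: [[1.0, -0.025, 0.004], [-0.025, -1.0, -0.0], [0.004, -0.0, -1.0]]
contact_force: [0.4, -0.0, -4.6]
opening: 0.0252
gripper_force: 62.2
```

Call:
drive_tool --rows '[[[0,0,0.04],[0,0,0]],[[0,0,0.03],[0,0,0]],[[0,0,0],[0,0,0]]]'

```text
time_s: 14.93
tool_pos: [0.5626, 0.1452, 0.2532]
orientation: [[1.0, -0.025, 0.004], [-0.025, -1.0, 0.0], [0.004, -0.0, -1.0]]
contact_force: [0.0, 0.8, -3.9]
opening: 0.0256
gripper_force: 62.2
```

Call:
drive_tool --rows '[[[0,0,0.03],[0,0,0]],[[0,0,0.02],[0,0,0]],[[0,0,0],[0,0,0]]]'

```text
time_s: 15.18
tool_pos: [0.5627, 0.1452, 0.2513]
orientation: [[1.0, -0.025, 0.004], [-0.025, -1.0, -0.0], [0.004, -0.0, -1.0]]
contact_force: [-0.1, 1.1, -4.5]
opening: 0.0247
gripper_force: 62.2
```

Call:
drive_tool --rows '[[[0,0,0.03],[0,0,0]],[[0,0,0.02],[0,0,0]],[[0,0,0],[0,0,0]]]'

```text
time_s: 15.43
tool_pos: [0.5629, 0.1452, 0.2501]
orientation: [[1.0, -0.025, 0.005], [-0.025, -1.0, 0.0], [0.005, -0.0, -1.0]]
contact_force: [-0.2, -0.5, -1.4]
opening: 0.0253
gripper_force: 63.0
```

Call:
drive_tool --rows '[[[0,0,0.02],[0,0,0]],[[0,0,0.02],[0,0,0]],[[0,0,0],[0,0,0]]]'

```text
time_s: 15.68
tool_pos: [0.5631, 0.1452, 0.2499]
orientation: [[1.0, -0.025, 0.007], [-0.025, -1.0, 0.0], [0.007, -0.0, -1.0]]
contact_force: [-2.4, -1.4, 7.3]
opening: 0.0252
gripper_force: 64.1
```

Contact with the stub came at TCP z=0.250, which puts the foot at 0.181 as expected, with about 11 N of press. Now I'll turn it clockwise, gently, to find the flats.

Call:
drive_tool --rows '[[[0,0,0],[0,0,0.4]],[[0,0,0],[0,0,0.4]],[[0,0,0],[0,0,0.4]],[[0,0,0],[0,0,0.4]],[[0,0,0],[0,0,0.4]],[[0,0,0],[0,0,0.4]],[[0,0,0],[0,0,0.4]],[[0,0,0],[0,0,0.4]]]'

```text
time_s: 16.35
tool_pos: [0.5635, 0.1448, 0.25]
orientation: [[0.94, -0.34, 0.008], [-0.34, -0.94, -0.001], [0.007, -0.002, -1.0]]
contact_force: [-1.7, -2.0, 6.7]
opening: 0.0251
gripper_force: 63.8
```

```bash
python3 -c "
from h import *
goto((.5627,.1452,.25),-1.5);print(env.get_obs()['opening'])"
```

```text
t 16.35 pos [0.5635 0.1448 0.25  ] yaw -19.9 q6 -2.681 F [-1.7 -2.   6.7] M [-0.47  0.61  0.06]
shift/40mm [-0.02 -0.    0.  ] rot/.1 [-0.01 -0.08 -3.21]
0.0250730923771093
```

Call:
drive_tool --rows '[[[0,0,0],[0,0,0.4]],[[0,0,0],[0,0,0.4]],[[0,0,0],[0,0,0.4]],[[0,0,0],[0,0,0.4]],[[0,0,0],[0,0,0.4]],[[0,0,0],[0,0,0.4]],[[0,0,0],[0,0,0.4]],[[0,0,0],[0,0,0.4]]]'

```text
time_s: 17.02
tool_pos: [0.5631, 0.1447, 0.25]
orientation: [[0.786, -0.618, 0.007], [-0.618, -0.786, -0.001], [0.006, -0.004, -1.0]]
contact_force: [-3.3, -3.3, 7.0]
opening: 0.0257
gripper_force: 63.8
```

Call:
drive_tool --rows '[[[0,0,0],[0,0,0.4]],[[0,0,0],[0,0,0.4]],[[0,0,0],[0,0,0.4]],[[0,0,0],[0,0,0.4]],[[0,0,0],[0,0,0.4]],[[0,0,0],[0,0,0.4]],[[0,0,0],[0,0,0.4]],[[0,0,0],[0,0,0.4]]]'

```text
time_s: 17.68
tool_pos: [0.5624, 0.1444, 0.2497]
orientation: [[0.551, -0.834, 0.005], [-0.834, -0.551, -0.002], [0.004, -0.004, -1.0]]
contact_force: [-4.4, -3.2, 6.8]
opening: 0.0255
gripper_force: 63.6
```

Call:
drive_tool --rows '[[[0,0.02,0],[0,0,0.4]],[[0,0.01,0],[0,0,0.4]],[[0,0,0],[0,0,0.4]],[[0,0,0],[0,0,0.4]],[[0,0,0],[0,0,0.4]],[[0,0,0],[0,0,0.4]]]'

```text
time_s: 18.18
tool_pos: [0.5612, 0.1438, 0.2475]
orientation: [[0.337, -0.941, 0.003], [-0.941, -0.337, -0.002], [0.003, -0.002, -1.0]]
contact_force: [-2.8, -3.0, -3.3]
opening: 0.0252
gripper_force: 62.4
```

```bash
python3 -c "
from h import *
goto((.5627,.1452,.25),-1.5);print(env.get_obs()['opening'])"
```

```text
t 18.18 pos [0.5612 0.1438 0.2475] yaw -70.3 q6 -1.801 F [-2.8 -3.  -3.3] M [-0.8   0.45  0.09]
shift/40mm [-0.02 -0.05 -0.06] rot/.1 [ -0.    -0.03 -12.01]
0.025205748920349838
```

It has dropped: the z reading and force fell, at yaw -70°. Now I'll lower it home.

Call:
drive_tool --rows '[[[0.01,0.015,0.04],[0,0,0]],[[0,0,0.05],[0,0,0]],[[0,0,0.05],[0,0,0]],[[0,0,0],[0,0,0]]]'

```text
time_s: 18.52
tool_pos: [0.561, 0.1436, 0.2417]
orientation: [[0.34, -0.941, 0.003], [-0.941, -0.34, -0.001], [0.002, -0.003, -1.0]]
contact_force: [-0.1, -3.3, -3.8]
opening: 0.0253
gripper_force: 62.5
```

Call:
drive_tool --rows '[[[0,0,0.05],[0,0,0]],[[0,0,0.05],[0,0,0]],[[0,0,0],[0,0,0]]]'

```text
time_s: 18.77
tool_pos: [0.5611, 0.1436, 0.238]
orientation: [[0.339, -0.941, 0.003], [-0.941, -0.339, -0.001], [0.002, -0.003, -1.0]]
contact_force: [-2.5, -3.4, -2.5]
opening: 0.0256
gripper_force: 62.8
```

Call:
drive_tool --rows '[[[0.01,0.01,0.04],[0,0,0]],[[0,0,0.03],[0,0,0]],[[0,0,0],[0,0,0]]]'

```text
time_s: 19.02
tool_pos: [0.5611, 0.1435, 0.2355]
orientation: [[0.339, -0.941, 0.004], [-0.941, -0.339, 0.0], [0.001, -0.004, -1.0]]
contact_force: [-2.2, -2.5, -1.8]
opening: 0.0253
gripper_force: 62.9
```

Call:
drive_tool --rows '[[[0,0,0.03],[0,0,0]],[[0,0,0.02],[0,0,0]],[[0,0,0],[0,0,0]]]'

```text
time_s: 19.27
tool_pos: [0.5611, 0.1434, 0.2342]
orientation: [[0.339, -0.941, 0.005], [-0.941, -0.339, 0.0], [0.002, -0.005, -1.0]]
contact_force: [-3.2, -3.1, 2.9]
opening: 0.0252
gripper_force: 63.3
```

```bash
python3 -c "
from h import *
goto((.5627,.1452,.25),-1.5);print(env.get_obs()['opening'])"
```

```text
t 19.27 pos [0.5611 0.1434 0.2342] yaw -70.2 q6 -1.805 F [-3.2 -3.1  2.9] M [-0.83  1.12  0.16]
shift/40mm [-0.03 -0.05 -0.39] rot/.1 [ -0.03  -0.04 -11.98]
0.025216903846063607
```

The crank is home: z fell 16 mm to 0.234 and it rests lightly on the bottom. The grasp is about 2.5 mm off the axis along tool x, so I'll wind with a matching small sideways shift.

Call:
drive_tool --rows '[[[0,0.012,-0.02],[0,0,0.5]],[[0,0.003,0],[0,0,0.5]],[[0,0.003,0],[0,0,0.5]],[[0,0.003,0],[0,0,0.5]],[[0,0.003,0],[0,0,0.5]],[[0,0,0],[0,0,0]]]'

```text
time_s: 19.77
tool_pos: [0.5604, 0.1433, 0.2342]
orientation: [[0.095, -0.995, 0.004], [-0.995, -0.095, 0.0], [0.0, -0.004, -1.0]]
contact_force: [-2.4, -2.5, -1.1]
opening: 0.0251
gripper_force: 62.7
```

```bash
python3 -c "
from h import *
goto((.5627,.1452,.25),-1.5);print(env.get_obs()['opening'])"
```

```text
t 19.77 pos [0.5604 0.1433 0.2342] yaw -84.6 q6 -1.554 F [-2.4 -2.5 -1.1] M [-0.61  0.63  0.05]
shift/40mm [-0.04 -0.06 -0.39] rot/.1 [ -0.03  -0.03 -14.5 ]
0.025070233389419355
```

Call:
drive_tool --rows '[[[0,0.01,0],[0,0,0.6]],[[0,0.004,0],[0,0,0.6]],[[0,0.004,0],[0,0,0.6]],[[0,0.004,0],[0,0,0.6]],[[0,0.004,0],[0,0,0.6]],[[0,0.004,0],[0,0,0.6]],[[0,0.004,0],[0,0,0.6]],[[0,0.004,0],[0,0,0.6]]]'

```text
time_s: 20.43
tool_pos: [0.559, 0.1434, 0.2342]
orientation: [[-0.375, -0.927, 0.005], [-0.927, 0.375, 0.0], [-0.002, -0.004, -1.0]]
contact_force: [-1.9, -2.0, -1.4]
opening: 0.0254
gripper_force: 62.7
```

```bash
python3 -c "
from h import *
goto((.5627,.1452,.25),-1.5);print(env.get_obs()['opening'])"
```

```text
t 20.43 pos [0.559  0.1434 0.2342] yaw -112.1 q6 -1.074 F [-1.9 -2.  -1.4] M [-0.67  0.46  0.29]
shift/40mm [-0.08 -0.07 -0.39] rot/.1 [ -0.05  -0.03 -19.3 ]
0.025368857780644252
```

Call:
drive_tool --rows '[[[0,0.004,0],[0,0,0.7]],[[0,0.004,0],[0,0,0.7]],[[0,0.004,0],[0,0,0.7]],[[0,0.004,0],[0,0,0.7]],[[0,0.004,0],[0,0,0.7]],[[0,0.004,0],[0,0,0.7]],[[0,0.004,0],[0,0,0.7]],[[0,0.004,0],[0,0,0.7]]]'

```text
time_s: 21.1
tool_pos: [0.5578, 0.1443, 0.2342]
orientation: [[-0.811, -0.586, 0.004], [-0.586, 0.811, 0.001], [-0.004, -0.002, -1.0]]
contact_force: [-1.8, -1.9, -1.8]
opening: 0.0255
gripper_force: 62.7
```

```bash
python3 -c "
from h import *
goto((.5627,.1452,.25),-1.5);print(env.get_obs()['opening'])"
```

```text
t 21.1 pos [0.5578 0.1443 0.2342] yaw -144.2 q6 -0.512 F [-1.8 -1.9 -1.8] M [-0.62  0.52  0.3 ]
shift/40mm [-0.11 -0.05 -0.39] rot/.1 [-6.00e-02 -1.00e-02 -2.49e+01]
0.02546988870683543
```

Call:
drive_tool --rows '[[[0,0.004,0],[0,0,0.7]],[[0,0.004,0],[0,0,0.7]],[[0,0.004,0],[0,0,0.7]],[[0,0.004,0],[0,0,0.7]],[[0,0.004,0],[0,0,0.7]],[[0,0.004,0],[0,0,0.7]],[[0,0.004,0],[0,0,0.7]],[[0,0.004,0],[0,0,0.7]]]'

```text
time_s: 21.77
tool_pos: [0.5573, 0.1457, 0.2342]
orientation: [[-0.998, -0.066, 0.004], [-0.066, 0.998, 0.001], [-0.004, 0.001, -1.0]]
contact_force: [-2.1, -0.9, -1.5]
opening: 0.0253
gripper_force: 62.7
```

Call:
drive_tool --rows '[[[0,0.004,0],[0,0,0.7]],[[0,0.004,0],[0,0,0.7]],[[0,0.004,0],[0,0,0.7]],[[0,0.004,0],[0,0,0.7]],[[0,0.004,0],[0,0,0.7]],[[0,0.004,0],[0,0,0.7]],[[0,0.004,0],[0,0,0.7]],[[0,0.004,0],[0,0,0.7]]]'

```text
time_s: 22.43
tool_pos: [0.5576, 0.1472, 0.2342]
orientation: [[-0.88, 0.474, 0.004], [0.474, 0.88, 0.001], [-0.003, 0.003, -1.0]]
contact_force: [-2.6, 0.2, -1.3]
opening: 0.0252
gripper_force: 62.7
```

```bash
python3 -c "
from h import *
goto((.5627,.1452,.25),-1.5);print(env.get_obs()['opening'])
S=grab('scene','s7.png');o=env.get_obs()
cv2.imwrite('pics/c7.png',cv2.resize(S['frame'][180:260,335:435],(800,600),interpolation=2))"
```

```text
t 22.43 pos [0.5576 0.1472 0.2342] yaw 151.7 q6 0.613 F [-2.6  0.2 -1.3] M [-0.24  0.61  0.29]
shift/40mm [-0.14  0.02 -0.39] rot/.1 [ 0.05 -0.03 26.74]
0.02521016148925481
```

View pics/c7.png

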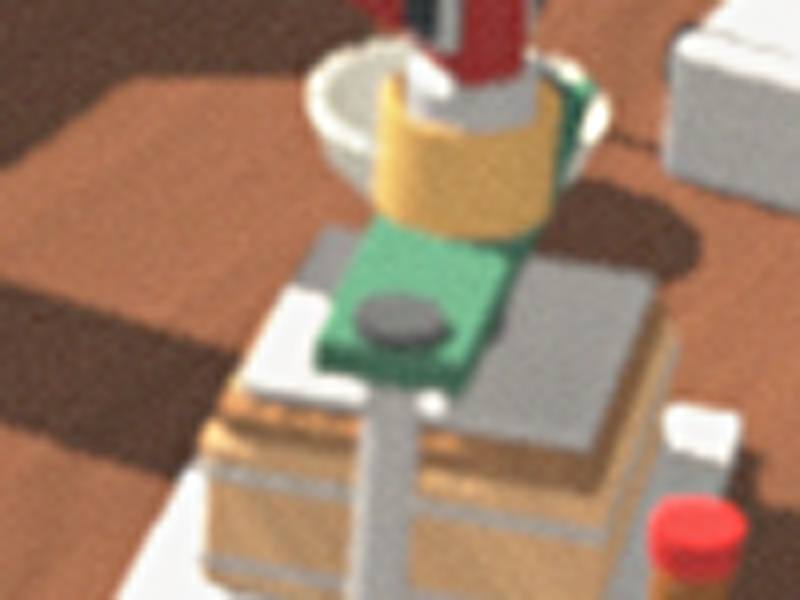

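The crank is seated in the collar and a small gap still shows between plate and lid. I'll go 20° more, which is within the safe minimum, then short feeling steps at a lighter grip.

Call:
drive_tool --rows '[[[0.02,0.004,0],[0,0,0.6]],[[0.01,0.004,0],[0,0,0.6]],[[0,0.004,0],[0,0,0.6]],[[0,0.004,0],[0,0,0.6]],[[0,0.004,0],[0,0,0.6]],[[0,0,0],[0,0,0.3]]]' --force 40

```text
time_s: 22.98
tool_pos: [0.5578, 0.148, 0.2342]
orientation: [[-0.68, 0.733, 0.006], [0.733, 0.68, 0.001], [-0.003, 0.005, -1.0]]
contact_force: [0.6, -1.4, -3.5]
opening: 0.0254
gripper_force: 62.5
```

```bash
python3 -c "
from h import *
goto((.5627,.1452,.25),-1.5)"
```

```text
t 22.98 pos [0.5578 0.148  0.2342] yaw 132.9 q6 0.943 F [ 0.6 -1.4 -3.5] M [-0.41 -0.06  0.24]
shift/40mm [-0.14  0.04 -0.4 ] rot/.1 [ 0.06 -0.04 23.45]
```

Call:
drive_tool --rows '[[[0,0.002,0],[0,0,0.3]],[[0,0.002,0],[0,0,0.3]],[[0,0.002,0],[0,0,0.3]]]'

```text
time_s: 23.23
tool_pos: [0.558, 0.1482, 0.2342]
orientation: [[-0.613, 0.79, 0.006], [0.79, 0.613, 0.001], [-0.003, 0.005, -1.0]]
contact_force: [1.2, -1.9, -3.2]
opening: 0.0255
gripper_force: 62.5
```

```bash
python3 -c "
from h import *
goto((.5627,.1452,.25),-1.5)"
```

```text
t 23.23 pos [0.558  0.1482 0.2342] yaw 127.8 q6 1.032 F [ 1.2 -1.9 -3.2] M [-0.45 -0.03  0.25]
shift/40mm [-0.13  0.05 -0.4 ] rot/.1 [ 0.06 -0.04 22.56]
```

Call:
drive_tool --rows '[[[0,0.002,0],[0,0,0.3]],[[0,0.002,0],[0,0,0.3]],[[0,0.002,0],[0,0,0.3]],[[0,0,0],[0,0,0.1]]]' --claw -1 --force 40

```text
time_s: 23.57
tool_pos: [0.5582, 0.1484, 0.2342]
orientation: [[-0.531, 0.848, 0.006], [0.848, 0.531, 0.001], [-0.002, 0.005, -1.0]]
contact_force: [0.6, -0.3, -4.4]
opening: 0.0255
gripper_force: 62.4
```

```bash
echo 'from h import *
goto((.5627,.1452,.25),-1.5)' > s.py; python3 s.py
```

```text
t 23.57 pos [0.5582 0.1484 0.2342] yaw 122.0 q6 1.132 F [ 0.6 -0.3 -4.4] M [-0.31 -0.25  0.27]
shift/40mm [-0.13  0.05 -0.4 ] rot/.1 [ 0.06 -0.04 21.56]
```

Call:
drive_tool --rows '[[[0,0.002,0],[0,0,0.3]],[[0,0.002,0],[0,0,0.3]],[[0,0.002,0],[0,0,0.3]]]'

```text
time_s: 23.82
tool_pos: [0.5584, 0.1485, 0.2342]
orientation: [[-0.452, 0.892, 0.006], [0.892, 0.452, 0.001], [-0.002, 0.006, -1.0]]
contact_force: [1.7, -1.4, -3.7]
opening: 0.0254
gripper_force: 62.4
```

```bash
python3 s.py
```

```text
t 23.82 pos [0.5584 0.1485 0.2342] yaw 116.9 q6 1.223 F [ 1.7 -1.4 -3.7] M [-0.28 -0.28  0.26]
shift/40mm [-0.12  0.06 -0.39] rot/.1 [ 0.05 -0.05 20.66]
```

Call:
drive_tool --rows '[[[0,0.002,0],[0,0,0.3]],[[0,0.002,0],[0,0,0.3]],[[0,0.002,0],[0,0,0.3]]]'

```text
time_s: 24.07
tool_pos: [0.5587, 0.1487, 0.2342]
orientation: [[-0.37, 0.929, 0.006], [0.929, 0.37, 0.001], [-0.001, 0.006, -1.0]]
contact_force: [1.6, -0.6, -2.9]
opening: 0.0255
gripper_force: 62.4
```

```bash
python3 s.py
```

```text
t 24.07 pos [0.5587 0.1487 0.2342] yaw 111.7 q6 1.313 F [ 1.6 -0.6 -2.9] M [-0.27 -0.35  0.28]
shift/40mm [-0.12  0.06 -0.39] rot/.1 [ 0.05 -0.05 19.76]
```

Call:
drive_tool --rows '[[[0,0.002,0],[0,0,0.28]],[[0,0.002,0],[0,0,0.28]],[[0,0.002,0],[0,0,0.28]],[[0,0.002,0],[0,0,0.28]]]'

```text
time_s: 24.4
tool_pos: [0.559, 0.1487, 0.2342]
orientation: [[-0.264, 0.965, 0.006], [0.965, 0.264, 0.001], [-0.001, 0.006, -1.0]]
contact_force: [2.1, -1.0, -3.6]
opening: 0.0255
gripper_force: 62.4
```

```bash
python3 s.py; python3 -c "
from h import *
S=grab('scene')
import os
a=cv2.imread('pics/scene0.png')[185:255,340:430];b=cv2.imread('pics/s7.png')[185:255,340:430];c=S['frame'][185:255,340:430]
cv2.imwrite('pics/c8.png',cv2.resize(np.hstack([a,b,c]),(800,208),interpolation=2))"
```

```text
t 24.4 pos [0.559  0.1487 0.2342] yaw 105.3 q6 1.425 F [ 2.1 -1.  -3.6] M [-0.36 -0.27  0.3 ]
shift/40mm [-0.11  0.07 -0.39] rot/.1 [ 0.05 -0.05 18.64]
```

View pics/c8.png

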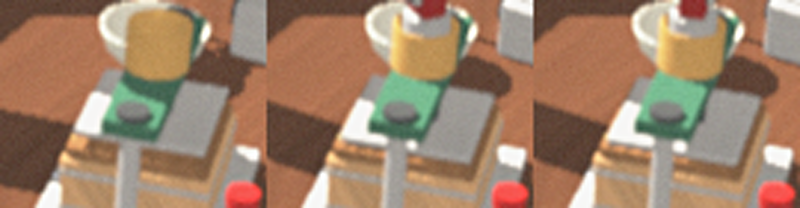

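The plate is visibly lower than at the start, left to right in the crops, and near the lid. I'll continue by feel.

Call:
drive_tool --rows '[[[0,0.002,0],[0,0,0.28]],[[0,0.002,0],[0,0,0.28]],[[0,0.002,0],[0,0,0.28]],[[0,0.002,0],[0,0,0.2]]]'

```text
time_s: 24.78
tool_pos: [0.5592, 0.1488, 0.2342]
orientation: [[-0.164, 0.987, 0.006], [0.987, 0.164, 0.001], [-0.0, 0.006, -1.0]]
contact_force: [1.8, -0.4, -4.8]
opening: 0.0257
gripper_force: 63.1
```

```bash
python3 s.py
```

```text
t 24.78 pos [0.5592 0.1488 0.2342] yaw 99.4 q6 1.528 F [ 1.8 -0.4 -4.8] M [-0.27 -0.57  1.39]
shift/40mm [-0.1   0.07 -0.39] rot/.1 [ 0.04 -0.05 17.61]
```

The stop is reached: the moment jumped to 1.4 N m. I'll relax the twist at once.

Call:
drive_tool --rows '[[[0,0,0],[0,0,-0.4]],[[0,0,0],[0,0,0]]]'

```text
time_s: 24.95
tool_pos: [0.559, 0.1487, 0.2343]
orientation: [[-0.202, 0.979, 0.005], [0.979, 0.202, 0.001], [-0.0, 0.006, -1.0]]
contact_force: [2.5, 0.5, -4.2]
opening: 0.0252
gripper_force: 62.2
```

```bash
python3 s.py
```

```text
t 24.95 pos [0.559  0.1487 0.2343] yaw 101.7 q6 1.488 F [ 2.5  0.5 -4.2] M [-0.01 -0.67  0.13]
shift/40mm [-0.11  0.07 -0.39] rot/.1 [ 0.04 -0.05 18.01]
```

Call:
drive_tool --rows '[[[0,0,0],[0,0,0]],[[0,0,0],[0,0,0]],[[0,0,0],[0,0,0]],[[0,0,0],[0,0,0]],[[0,0,0],[0,0,0]]]' --claw 0.5

```text
time_s: 25.37
tool_pos: [0.5583, 0.1485, 0.2347]
orientation: [[-0.2, 0.98, 0.005], [0.98, 0.2, 0.0], [-0.001, 0.005, -1.0]]
contact_force: [-0.5, -0.1, -0.1]
opening: 0.0635
gripper_force: 0.0
```

```bash
python3 s.py;python3 -c "
from h import *
W=grab('wrist');o=env.get_obs();print(o['opening'],o['gripper_force'])"
```

```text
t 25.37 pos [0.5583 0.1485 0.2347] yaw 101.5 q6 1.49 F [-0.5 -0.1 -0.1] M [-0.04 -0.02  0.01]
shift/40mm [-0.1   0.09 -0.38] rot/.1 [ 0.04 -0.04 17.99]
0.0638050010355561 0.0
```

Call:
drive_tool --rows '[[[0,0,-0.3],[0,0,0]],[[0,0,-0.6],[0,0,0]],[[0,0,-0.8],[0,0,0]],[[0,0,-0.8],[0,0,0]],[[0,0,-0.5],[0,0,0]],[[0,0,0],[0,0,0]],[[0,0,0],[0,0,0]]]'

```text
time_s: 26.0
tool_pos: [0.5585, 0.1485, 0.3557]
orientation: [[-0.2, 0.98, 0.007], [0.98, 0.2, 0.001], [-0.001, 0.007, -1.0]]
contact_force: [-0.2, 0.3, -0.7]
opening: 0.064
gripper_force: 0.0
```

```bash
python3 - <<'E'
from h import *
np.set_printoptions(precision=4,suppress=True)
W=grab('wrist','w9.png');S=grab('scene','s9.png');T=grab('top','t9.png');goto((.56,.145,.36),101)
A=np.array([.5602,.1458]);a=np.radians(101.5);u=np.array([np.cos(a),np.sin(a)])
print('pred knobtop',proj(W,[*(A+.085*u),.280]),'griptop',proj(W,[*A,.275]))
for q in('crank_knob','crank_grip'): print(q,[(round(d['p'],2),np.round(d['rect']).tolist()) for d in env.spot_in('wrist',q)][:3])
# tan knob & red block extents in wrist
f=W['frame'].astype(int);m=(f[...,2]>80)&(f[...,1]<.45*f[...,2])&(f[...,0]<.45*f[...,2])
n,l,s,c=cv2.connectedComponentsWithStats(m.astype(np.uint8));print([(s[i].tolist(),c[i].round(0)) for i in range(1,n) if s[i,4]>300])
# plate descent since first picture (scene): edge strip at plate's right corner
a0=cv2.imread('pics/scene0.png');d=cv2.matchTemplate(S['frame'][205:245,395:425],a0[212:236,402:418],cv2.TM_CCOEFF_NORMED);print(cv2.minMaxLoc(d)[1:4:2])
E
```

```text
t 26.15 pos [0.5573 0.1483 0.3529] yaw 101.6 q6 1.49 F [ 0.4 -0.4 -0.7] M [-0.03 -0.    0.02]
shift/40mm [-0.1   0.05 -0.18] rot/.1 [0.02 0.01 0.1 ]
pred knobtop [313.2279 111.3462] griptop [313.2075 255.7432]
crank_knob [(0.89, [0.0, 379.0, 44.0, 415.0]), (0.74, [284.0, 87.0, 346.0, 275.0])]
crank_grip [(0.84, [285.0, 88.0, 346.0, 276.0]), (0.68, [95.0, 461.0, 145.0, 480.0]), (0.6, [0.0, 378.0, 44.0, 420.0])]
[([297, 131, 38, 141, 3950], array([315., 210.]))]
(0.9571481943130493, (6, 10))
```

The released crank sits where it was predicted: its knob top is near row 113 against 111. The plate has dropped about 3 px in the scene view and the arm is clear, so I'll hand in.

```bash
python3 -c "
from station import env
print(env.job_done())"
```

```text
the job is handed in; nothing more can be done
None
```

I handed the job in at about 26 s: the red crank is seated on the spindle and let go, and I wound it clockwise until it met the dead stop, where the plate should rest on the lid. The moment peaked at about 1.4 N m there, above the 0.25 N m winding torque, before I eased it off.

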